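Refit the access cover of the pipe box under the sink

ROBOT

A 6-joint arm with a two-finger parallel gripper is mounted at the origin on the work surface. World frame = base frame: x ahead of the robot, y to its left, z up, the work surface at z = 0. Lengths are in m, angles in rad, forces in N, time in s.
With the tool pointing down it reaches from about 0.3 to 0.775 m from the base axis. Payload 14.6 kg.
Tool frame: the origin (TCP) lies at the very end of the fingers, on their centre line; the grasp point (between the pads) lies 19 mm behind it; z points along the fingers, y is the line along which they close (so a half turn about z gives the same grasp; the last joint's range is limited). The gripper opens to 94 mm and grips with 3 to 60 N. Pads are 16 mm wide; open, the fingers measure 119 mm over their backs; the gripper's body (75 mm by 177 mm) begins 78 mm behind the grasp point.
Start: joints at [-1.349, 0.3, 1.521, -0, 1.321, -0.067], TCP at [0.157, -0.527, 0.205] pointing down, gripper open.
Joint ranges: [-3.03, 3.03], [-0.79, 2.21], [0.23, 2.52], [-1.04, 4.18], [0, 3.07], [-2.55, 2.55]. Speed limits (rad/s): [2.22, 2.22, 2.57, 3.14, 3.14, 3.14].

INTERFACE

Orientations are given as [roll, pitch, yaw] about the fixed x, y, z axes, in that order (R = Rz(yaw) Ry(pitch) Rx(roll)).
In Python, from station import ctrl gives the robot as it stands.
- The arm moves only by the tool move_arm, never from a script. Its argument "increments" is a list of rows, each a list of 7 numbers: the opening, from 0 (shut) to 1 (fully open), then the shift along the tool's x, y, z in units of 50 mm (1.0 is 50 mm), then the turn, a rotation vector about the tool's x, y, z in rad. In form: [[claw, tx, ty, tz, rx, ry, rz], ...]. A call has 1 to 20 rows; each row shifts and turns the commanded pose from where the row before left it, along the tool's axes as they then stand; what a row does not reach is not made up. A row lasts 1/10 s, in which the tool goes at most 50 mm and 8.59 degrees, less where a joint would pass 70% of its speed; a pose out of reach is approached as far as the arm can. A call is refused whole if a number of a shift passes 1 or a number of a turn 0.15, either way. A call with a gripper value outside its range is refused whole. The fingers move at their own pace and stop on an object; "force" is the grip in N (left out, the last holds). Time passes only in rows, so rows that do not move let the fingers close. It gives the time, the measured TCP pose, the force, the opening and the grip force at its end, in the units of the state.
- ctrl.get_obs(): the state, without advancing time (a new reading comes with each control period).
- ctrl.camera(name): name is "scene" or "top"; returns a dict with "color" (420x560x3 uint8, blue, green, red), "K" (3x3 intrinsics, pixels), "pose" (4x4, takes a point from camera to world coordinates). Camera axes: x right, y down, z forward; pixel columns grow to the right and rows downward; lengths in m; the calibration is good to about 2 mm. A picture is of the moment at which its call begins. There is no depth.
- ctrl.hand_in(): hands the job in; it is judged then, once.
Trained networks look in a picture, given as the dict that the camera call returned (one of the last four; its "shot" number tells which), for a name from the list of things; names that differ only in an ending like _2 or _b are one class to them, and where a whole thing is asked for, a point or a joint stands for the part that bears it (a point fixed in the world has none). Each returns a list of dicts, best first, with "conf" (0 to 1); they miss things now and then, are a little off and sometimes report something else, mostly with a low value. They report only what shows in the picture. A call takes as long as a camera call.
- ctrl.cut_out(name, picture): "mask" (420x560 bool, what is visible of it) and "centre" ([row, column] in pixels, amid what is visible of it).
The state is a dict: "time_s": time; "qpos": joint angles; "joint_vel": joint speeds; "tau": joint torques, N m; "ee_pos": TCP position; "eef_rot": TCP orientation; "force": force on the tool from outside, world axes, zero at the start; "moment": the same for the moment, N m; "grip_width": finger opening in m; "grip_force": force on a finger pad.
Only numpy, scipy, OpenCV 4.12 (cv2) and the standard library are available. Lean on these libraries where they do the work, as an engineer would, in place of code of your own. Each camera call takes 0.05 s, during which the arm holds its last target. There are 200 camera calls.

TASK

Put the loose access cover back into the top of the pipe box: tilt it and slip one end deep under the lip on the robot's side, lower the other end through the opening until the cover lies flat on the ledges inside, then slide it away from you under the far lip and press it home, firmly but gently (about 11 N), against the hidden rubber stop without crushing it (under 18 N) and without ever forcing the cover against the box (under 35 N). Let go of it there, and leave the other things on the table where they are.

Things in the scene. Friction and masses are not known exactly. Their poses are not given: they have to be found in the camera images.
- cover: Access cover: loose board 174 (x) x 120 (y) x 6 mm, about 0.2 kg, starting flat on the table. In the middle of its top stands a grip rib 12 mm thick (x), 70 mm long (y), its top 38 mm above the underside. Origin: centre of the underside; z up. Its ends are alike; the -x end goes in first.
- cover_edge (a point): Middle of the lower edge of the cover's -x end (87 mm from the cover's origin): the edge that goes in first.
- pipe_box: Pipe box, fixed on the table, 222 x 150 x 74 mm tall. Origin: on the table under the centre of its top opening; x runs along it from deep to shallow lip, roughly away from the robot. Opening 150 mm long (x +-75) by 126 mm wide (y +-63, upright walls), so the cover is 24 mm too long to drop in flat. Ledges all round inside, 12 mm wide at the sides, tops at z = 50 mm.
- deep_lip (a point): Edge of the lip on the robot's side, at mid width, at its underside (box x = -75, z = 68 mm). The lip is 6 mm thick (top z = 74) and overhangs the ledge with an 18 mm high slot between, 28 mm deep, ending in a rigid wall at box x = -103 mm. The ledge reaches 10 mm past the lip into the opening.
- shallow_lip (a point): Edge of the far lip at its underside (box x = +75, z = 68 mm; 6 mm thick, slot 18 mm high). In the slot, out of sight, a stop with a rubber face is clamped 5 to 17 mm in from this edge, different each time and not reported: find it by pushing. Home: cover flat on the ledges, +x end against the stop, its origin at box x = -7 to +5 mm (2 to 3 more while pressed).
- stop (a joint): How far the stop's rubber face is pushed in (m): 0 untouched, springy, 5 N per mm, back to 0 when let go. Bedded once pushed in 1.2 mm (6 N), spoilt beyond 3.6 mm (18 N): push with about 11 N, with little weight on the ledges, whose friction takes some. All else in the box is hard; over 35 N between it and the cover does damage.
- sponges: Bystander, leave alone: pack of sponges, 75 x 75 x 45 mm green block. Origin: centre of its underside.
- wrench: Bystander, leave alone: steel wrench 160 mm long, lying flat. Origin: centre of its underside.
- scourer: Bystander, leave alone: round blue scourer, 76 mm across, 28 mm tall. Origin: centre of its underside.
- descaler_can: Bystander, leave alone: can, 60 mm across, 110 mm tall. Origin: centre of its underside.
- tin_bowl: Bystander, leave alone: steel bowl, 100 mm across, 45 mm tall. Origin: centre of its underside.
- salt_jar: Bystander, leave alone: white jar with blue cap, 70 mm across, 90 mm tall. Origin: centre of its underside.

How it is judged:
On the way, in this order (a step that is already met when the one before it is completed fails the run):
1. the cover, tilted, has its first end at least 8 mm under the deep lip (robot's side) (x of cover_edge in the frame of pipe_box below -0.083 m and z of cover_edge in the frame of pipe_box between 0.045 and 0.066 m and angle between cover's own z axis and vertical above 0.1 rad), for 0.1 s.
2. the cover, flat on the ledges with its other end under the far lip, is pressed home against the stop, its rubber face pushed in by more than 1.2 mm (6 N) (angle between cover's own z axis and vertical below 0.035 rad and z of cover in the frame of pipe_box between 0.047 and 0.054 m and x of cover in the frame of pipe_box between -0.009 and 0.011 m and y of cover in the frame of pipe_box between -0.005 and 0.005 m and value of joint stop above 0.0012 m), for 0.2 s.
At the end, for the whole second after the job is handed in: The cover lies flat (within 2 degrees) on the ledges inside the pipe box (underside 47 to 54 mm above the box's foot), centred across to 5 mm, its centre -10 to +10 mm from the opening's centre along the box so that both ends are under their lips; it is at rest and released (angle between cover's own z axis and vertical below 0.035 rad and z of cover in the frame of pipe_box between 0.047 and 0.054 m and x of cover in the frame of pipe_box between -0.01 and 0.01 m and y of cover in the frame of pipe_box between -0.005 and 0.005 m and linear speed of cover below 0.02 m/s and contact force between cover and the fingers below 0.1 N); the robot touches nothing.
It fails at once if cover and pipe box pressed or knocked together with more than 35 N (contact force between cover and pipe_box above 35 N).
It fails at once if the rubber face of the stop crushed by more than 3.6 mm (18 N) (value of joint stop above 0.0036 m).
It fails at once if a bystander moved more than 25 mm (distance of any of sponges, wrench, scourer, descaler_can, tin_bowl, salt_jar from where it was at the start of the episode above 0.025 m).
It also fails if it takes over 54 s, if anything falls off the work surface, if the arm or the gripper's body presses on something with over 40 N, if the wrist force passes 120 N, or if a joint passes its speed limit or range.

## Working session

There is one attempt and no reset: what is moved stays moved. The work goes in short steps, Python scripts to look and compute and a tool call to move; the robot and the scene stay as the last step left them, time stands still between calls to the robot, and variables do not carry over. Pictures are saved under pics/ and viewed, at most 10 in all, crops included, and the job is handed in when it is done.

Besides the shell and the picture viewer there is one more tool, called after "Request:" as name(argument=value, ...) on one line, values as JSON. move_arm: Moves the arm, as the interface text tells. Its arguments: {"type":"object","properties":{"increments":{"type":"array","items":{"type":"array","items":{"type":"number"}}},"force":{"type":"number"}},"required":["increments"]}

```bash
ls; mkdir -p pics
cat > h.py <<'E'
import numpy as np, cv2
from scipy.spatial.transform import Rotation as R
from station import ctrl
def ray(p,uv):
    d=np.linalg.inv(p["K"])@np.array([uv[0],uv[1],1.]); T=np.array(p["pose"])
    return T[:3,3],T[:3,:3]@d
def at_z(p,uv,z):
    o,d=ray(p,uv); return o+d*(z-o[2])/d[2]
def proj(p,X):
    T=np.linalg.inv(np.array(p["pose"])); c=(T[:3,:3]@np.atleast_2d(X).T).T+T[:3,3]
    u=(np.array(p["K"])@c.T).T; return u[:,:2]/u[:,2:]
E
python3 - <<'E'
from h import *
o=ctrl.get_obs(); print(o)
for n in ("scene","top"):
    p=ctrl.camera(n); print(n,p["K"],np.round(p["pose"],3)); cv2.imwrite(f"pics/{n}0.png",p["color"])
    for k in ("cover","pipe_box"):
        for r in ctrl.cut_out(k,p)[:2]:
            m=r["mask"].astype(np.uint8); 
            box=cv2.minAreaRect(cv2.findNonZero(m)); print(k,r["conf"],r["centre"],m.sum(),box)
            if n=="top":
                for z in ((0.006,) if k=="cover" else (0.074,)):
                    print(np.round([at_z(p,c,z) for c in cv2.boxPoints(box)],4))
E
```

```text
pics
{'time_s': 0.0, 'qpos': array([-1.34859643e+00,  3.00449617e-01,  1.52154404e+00,  9.64889824e-06,
        1.32070148e+00, -6.65455139e-02]), 'joint_vel': array([-0.00079734, -0.0013658 , -0.00094292,  0.00119163,  0.00111776,
       -0.00025072]), 'tau': array([-8.33389549e-04, -5.31804299e+01, -3.52742743e+01,  7.08388863e-02,
        2.43695697e-02, -7.44516274e-05]), 'ee_pos': array([ 0.15658607, -0.52698068,  0.20491378]), 'eef_rot': array([-3.14049324e+00, -8.26360828e-05,  2.88742967e-01]), 'force': array([ 0.3477915 , -0.0672943 ,  0.62457527]), 'moment': array([-0.04476498, -0.01298573, -0.02462991]), 'grip_force': 0.0, 'grip_width': 0.09402648803392366}
scene [[417.08873007   0.         278.58064342]
 [  0.         417.08873007 204.21457926]
 [  0.           0.           1.        ]] [[-0.2    0.705 -0.68   1.363]
 [ 0.98   0.149 -0.134  0.156]
 [ 0.007 -0.693 -0.721  0.946]
 [ 0.     0.     0.     1.   ]]
pipe_box 0.85 [202.4, 212.9] 3770 ((211.3648681640625, 198.31080627441406), (61.978416442871094, 71.84236145019531), 9.462322235107422)
top [[422.76923157   0.         279.93629642]
 [  0.         422.76923157 211.16164727]
 [  0.           0.           1.        ]] [[-0.132 -0.968  0.213  0.327]
 [-0.991  0.128 -0.032  0.017]
 [ 0.003 -0.216 -0.976  1.11 ]
 [ 0.     0.     0.     1.   ]]
cover 0.94 [230.1, 199.6] 2875 ((197.85195922851562, 230.3318634033203), (64.5385513305664, 46.2254753112793), 67.06790161132812)
[[0.6128 0.2876 0.006 ]
 [0.6476 0.1701 0.006 ]
 [0.4786 0.1201 0.006 ]
 [0.4465 0.2345 0.006 ]]
pipe_box 0.73 [215.1, 357.6] 5589 ((356.1646728515625, 217.2411651611328), (89.91766357421875, 64.42832946777344), 77.47119140625)
[[ 0.6213 -0.1161  0.074 ]
 [ 0.6371 -0.2821  0.074 ]
 [ 0.4082 -0.2886  0.074 ]
 [ 0.3948 -0.13    0.074 ]]
```

Run:
```python
import cv2,numpy as np
a=cv2.imread("pics/top0.png");b=cv2.imread("pics/scene0.png")
cv2.imwrite("pics/a.png",cv2.resize(a[130:310,120:460],(800,424),interpolation=2))
cv2.imwrite("pics/b.png",cv2.resize(b[60:340,60:433],(800,600),interpolation=2))
```

```text
(no output)
```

View pics/a.png

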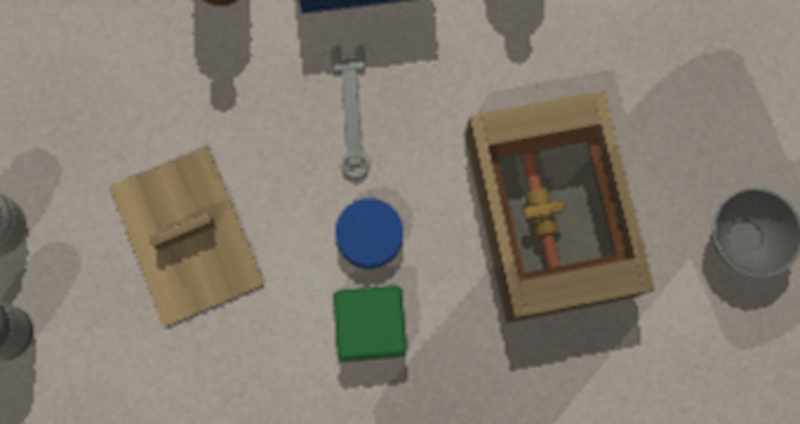

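View pics/b.png

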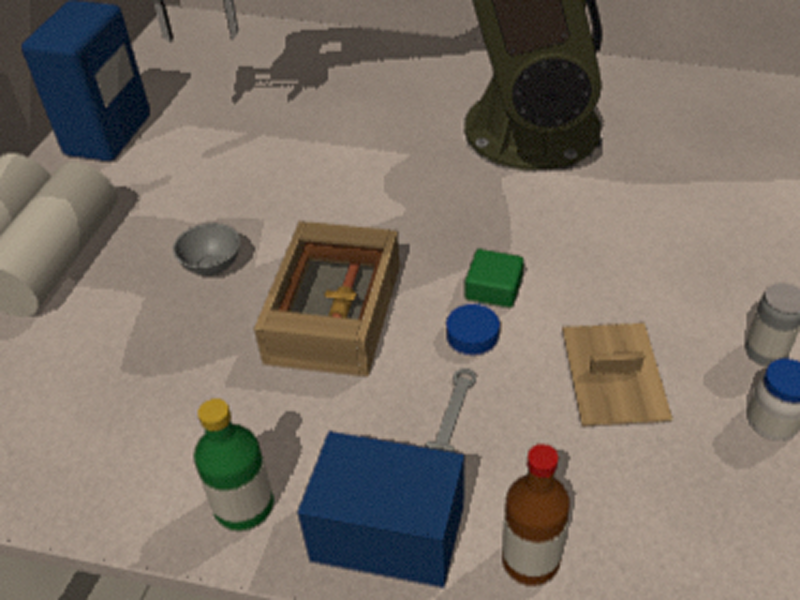

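The top crop shows the cover at about (187,236) with its rib at about (183,230), and the box with its opening at about (560,205). The scourer, sponges and wrench lie between the two. Next I'll fit wireframes to the edges to get precise poses.

```bash
cat >> h.py <<'E'
from scipy.optimize import minimize
def rect(l,w,z,cx=0): 
    return [np.array([[cx+sx*l/2,sy*w/2,z] for sx,sy in ((-1,-1),(1,-1),(1,1),(-1,1))])]
COVER=rect(.174,.12,.006)+rect(.012,.07,.038)
BOX=rect(.222,.15,.074)+rect(.15,.126,.074)
def pts(loops,n=60):
    t=np.linspace(0.03,.97,n)[:,None]; out=[]
    for L in loops:
        for i in range(4): out.append(L[i]*(1-t)+L[(i+1)%4]*t)
    return np.vstack(out)
def gradim(p,s=1.0):
    g=cv2.GaussianBlur(p["color"].astype(np.float32),(0,0),s)
    return np.sqrt((cv2.Sobel(g,cv2.CV_32F,1,0)**2+cv2.Sobel(g,cv2.CV_32F,0,1)**2).sum(2))
def place(P,q):
    c,s=np.cos(q[2]),np.sin(q[2]); return np.c_[P[:,0]*c-P[:,1]*s+q[0],P[:,0]*s+P[:,1]*c+q[1],P[:,2]+(q[3] if len(q)>3 else 0)]
def fit(pics,loops,q0,tz=0):
    P=pts(loops); q=np.array(q0,float)
    for s in (2.5,1.0):
        G=[gradim(p,s) for p in pics]
        def f(q):
            v=0
            for p,g in zip(pics,G):
                u=proj(p,place(P,q)).astype(np.float32); v-=np.sqrt(cv2.remap(g,u[None,:,0],u[None,:,1],1)).mean()
            return v
        S=np.vstack([q]+[q+d for d in np.diag([.012,.012,.08]+[.005]*(len(q)-3))*(1 if s>2 else .4)])
        q=minimize(f,q,method="Nelder-Mead",options=dict(initial_simplex=S)).x
    return q,f(q)
def draw(p,loops,q,im=None):
    im=p["color"].copy() if im is None else im
    for L in loops: cv2.polylines(im,[np.int32(np.round(proj(p,place(L,q))*16))],True,(0,0,255),1,cv2.LINE_AA,4)
    return im
E
python3 - <<'E'
from h import *
t=ctrl.camera("top"); s=ctrl.camera("scene")
c0=[.546,.203,.29]; b0=[.513,-.2,-.07]
for n,L,q in(("cover",COVER,c0),("box",BOX,b0)):
    for pp in ([t],[s],[t,s]):
        r=[fit(pp,L,[q[0],q[1],q[2]+d]) for d in (-.15,0,.15)]; q1=min(r,key=lambda a:a[1]); print(n,np.round(q1[0],4),q1[1])
    if n=="cover": im=draw(t,L,q1[0])
    else: im=draw(t,L,q1[0],im)
cv2.imwrite("pics/c.png",cv2.resize(im[150:290,150:420],None,fx=2.9,fy=2.9,interpolation=2))
E
```

```text
cover [0.5411 0.1975 0.281 ] -11.058839
cover [0.5536 0.1986 0.2771] -11.550961
cover [0.5499 0.1997 0.2799] -21.035015
box [ 0.5183 -0.2092  0.0591] -13.575411
box [ 0.5197 -0.2106  0.0609] -14.200373
box [ 0.5187 -0.2097  0.0599] -27.597645
```

View pics/c.png

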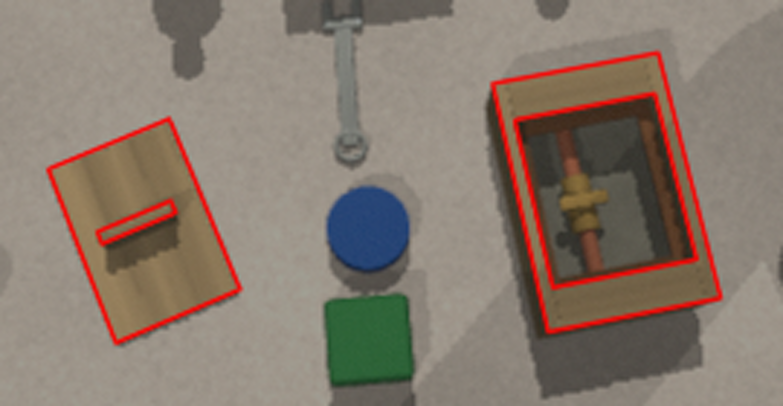

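The overlay lies tightly on both outlines. Box: (0.519, -0.210, yaw 0.060). Cover: (0.550, 0.200, yaw 0.280). I'll swing to the cover.

Request:
move_arm(increments=[[0.7,0.94,0.03,0,0,0,-0.083],[0.7,0.94,0.03,0,0,0,-0.083],[0.7,0.94,0.03,0,0,0,-0.083],[0.7,0.94,0.03,0,0,0,-0.083],[0.7,0.94,0.03,0,0,0,-0.083],[0.7,0.94,0.03,0,0,0,-0.083],[0.7,0.94,0.03,0,0,0,-0.083],[0.7,0.94,0.03,0,0,0,-0.083],[0.7,0.94,0.03,0,0,0,-0.083],[0.7,0.94,0.03,0,0,0,-0.083],[0.7,0.94,0.03,0,0,0,-0.083],[0.7,0.94,0.03,0,0,0,-0.083],[0.7,0.94,0.03,0,0,0,-0.083],[0.7,0.94,0.03,0,0,0,-0.083],[0.7,0.94,0.03,0,0,0,-0.083],[0.7,0.94,0.03,0,0,0,-0.083],[0.7,0.94,0.03,0,0,0,-0.083],[0.7,0.94,0.03,0,0,0,-0.083],[0.7,0.94,0.03,0,0,0,-0.083],[0.7,0.94,0.03,0,0,0,-0.083]])

```text
time_s: 2.4
ee_pos: [0.5757, 0.1982, 0.2053]
eef_rot: [-3.141, -0.0, 1.952]
force: [0.9, -0.4, -0.9]
grip_width: 0.0656
grip_force: 0.0
```

```bash
cat >> h.py <<'E'
def togo(x,y,z,rpy):
    "shift (units of 50 mm, present tool axes) and rotvec (tool axes) to a target"
    o=ctrl.get_obs(); A=R.from_euler("xyz",o["eef_rot"]); B=R.from_euler("xyz",rpy)
    print("t",round(o["time_s"],2),"pos",np.round(o["ee_pos"],4),"rot",np.round(o["eef_rot"],4),"F",np.round(o["force"],1),"grip",round(o["grip_width"],4),round(o["grip_force"],1))
    print("shift",np.round(A.inv().apply(np.array([x,y,z])-o["ee_pos"])/.05,3),"turn",np.round((A.inv()*B).as_rotvec(),4))
E
python3 -c "
from h import *
togo(.55,.1997,.011,[np.pi,0,.28+np.pi/2])"
```

```text
t 2.4 pos [0.5757 0.1982 0.2053] rot [-3.1415 -0.      1.9522] F [ 0.9 -0.4 -0.9] grip 0.0656 0.0
shift [ 0.218 -0.465  3.886] turn [-1.000e-04 -0.000e+00  1.014e-01]
```

Request:
move_arm(increments=[[0.7,0.22,-0.46,0,0,0,0.1],[0.7,0,0,0.8,0,0,0],[0.7,0,0,0.8,0,0,0],[0.7,0,0,0.8,0,0,0],[0.7,0,0,0.4,0,0,0],[0.7,0,0,0,0,0,0],[0.7,0,0,0,0,0,0]])

```text
time_s: 3.1
ee_pos: [0.5511, 0.1982, 0.0663]
eef_rot: [3.141, -0.0, 1.849]
force: [0.7, -0.3, 1.1]
grip_width: 0.0657
grip_force: 0.0
```

```bash
python3 -c "
from h import *
togo(.55,.1997,.011,[np.pi,0,.28+np.pi/2])"
```

```text
t 3.1 pos [0.5511 0.1982 0.0663] rot [ 3.141  -0.      1.8488] F [ 0.7 -0.3  1.1] grip 0.0657 0.0
shift [ 0.034 -0.013  1.105] turn [ 0.0006 -0.     -0.002 ]
```

Request:
move_arm(increments=[[0.7,0.03,-0.01,0.5,0,0,0],[0.7,0,0,0.5,0,0,0],[0.7,0,0,0.1,0,0,0],[0.7,0,0,0,0,0,0],[0.0,0,0,0,0,0,0],[0.0,0,0,0,0,0,0],[0.0,0,0,0,0,0,0],[0.0,0,0,0,0,0,0],[0.0,0,0,0,0,0,0],[0.0,0,0,0,0,0,0]], force=40)

```text
time_s: 4.1
ee_pos: [0.5498, 0.1994, 0.0105]
eef_rot: [3.142, 0.0, 1.849]
force: [-0.0, 0.8, -0.4]
grip_width: 0.0212
grip_force: 0.0
```

Request:
move_arm(increments=[[0,0,0,0,0,0,0],[0,0,0,0,0,0,0],[0,0,0,0,0,0,0],[0,0,0,0,0,0,0],[0,0,0,0,0,0,0],[0,0,0,0,0,0,0]])

```text
time_s: 4.7
ee_pos: [0.5497, 0.1994, 0.0104]
eef_rot: [-3.141, -0.0, 1.849]
force: [-3.4, -1.1, 3.0]
grip_width: 0.0118
grip_force: 40.0
```

Request:
move_arm(increments=[[0,0,0,-0.4,0,0,0],[0,0,0,-0.8,0,0,0],[0,0,0,-0.8,0,0,0],[0,0,0,-0.8,0,0,0],[0,0,0,-0.8,0,0,0],[0,-0.4,-0.1,0,0,0,0.02],[0,-0.8,-0.2,0,0,0,0.02],[0,-0.8,-0.2,0,0,0,0.02],[0,-0.8,-0.2,0,0,0,0.02],[0,-0.8,-0.2,0,0,0,0.02],[0,-0.8,-0.2,0,0,0,0.02],[0,-0.8,-0.2,0,0,0,0.02],[0,-0.8,-0.2,0,0,0,0.02],[0,-0.8,-0.2,0,0,0,0.02],[0,-0.8,-0.2,0,0,0,0.02],[0,-0.4,-0.1,0,0,0,0.02],[0,0,0,0,0,0,0],[0,0,0,0,0,0,0]])

```text
time_s: 6.5
ee_pos: [0.5223, -0.2111, 0.1902]
eef_rot: [-3.141, -0.0, 1.628]
force: [-0.3, -0.3, -1.4]
grip_width: 0.0116
grip_force: 40.0
```

```bash
cat >> h.py <<'E'
def held(pics,dx0=(0,0,0,-.011)):
    "cover pose (x,y,yaw,z) by fit, tool vertical, and its offset from what the tool says"
    o=ctrl.get_obs(); e=o["ee_pos"]; y=o["eef_rot"][2]-np.pi/2
    q0=[e[0],e[1],y,e[2]-.011]
    return q0
E
python3 - <<'E'
from h import *
togo(.5187,-.2097,.2,[np.pi,0,.06+np.pi/2])
t=ctrl.camera("top"); s=ctrl.camera("scene")
q0=held(0); print(np.round(q0,4))
L=rect(.174,.12,.006)
for pp,LL in (([t],L),([s],L),([t,s],L)): 
    def f(q): return fit(pp,LL,q)
    q,v=fit(pp,LL,q0); print(np.round(q,4),v)
im=draw(t,L,q0); im2=draw(s,L,q0)
cv2.imwrite("pics/d.png",cv2.resize(np.hstack([im[100:380,240:500],im2[50:330,120:380]]),None,fx=1.53,fy=1.53,interpolation=2))
E
```

```text
t 6.5 pos [ 0.5223 -0.2111  0.1902] rot [-3.1415e+00 -3.0000e-04  1.6285e+00] F [-0.3 -0.3 -1.4] grip 0.0116 40.0
shift [ 0.033 -0.069 -0.197] turn [-0.0001 -0.0003 -0.0023]
[ 0.5225 -0.2103  0.0593  0.1793]
[ 0.7847 -0.3623  0.0269 -0.6969] -11.280742
[ 0.527  -0.2102  0.083   0.1799] -15.370387
[ 0.524  -0.2111  0.0791  0.1773] -22.581245
```

View pics/d.png

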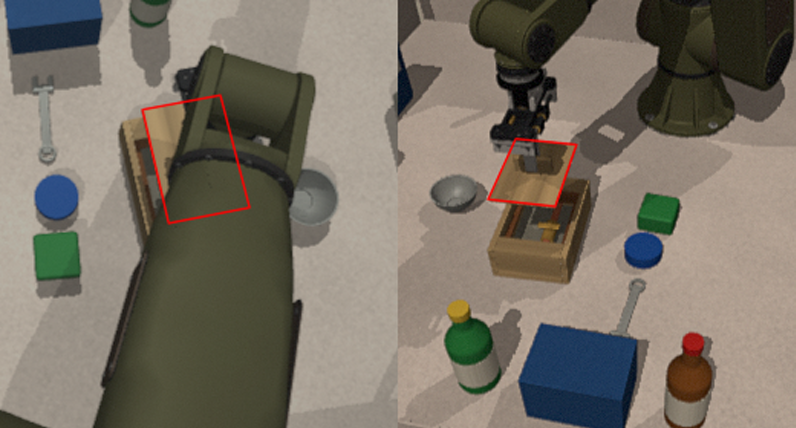

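Run:
```python
from h import *
s=ctrl.camera("scene"); q0=np.array(held(0)); print(np.round(q0,4))
t=np.linspace(.04,.96,80)[:,None]
a,b,c,d=[np.array(v) for v in ((-.03,-.06,.006),(.087,-.06,.006),(.087,.06,.006),(-.03,.06,.006))]
P=np.vstack([a+(b-a)*t,b+(c-b)*t,c+(d-c)*t])
for sg in (1.5,1.0,.7):
  G=gradim(s,sg)
  def f(q):
    u=proj(s,place(P,[q[0],q[1],q[2],q0[3]])).astype(np.float32); return -np.sqrt(cv2.remap(G,u[None,:,0],u[None,:,1],1)).mean()
  for yaw in (True,False):
    g=f if yaw else (lambda q:f([q[0],q[1],q0[2]]))
    x0=q0[:3] if yaw else q0[:2]; S=np.vstack([x0]+[x0+v for v in np.diag([.006,.006,.04])[:len(x0),:len(x0)]])
    r=minimize(g,x0,method="Nelder-Mead",options=dict(initial_simplex=S)); print(sg,yaw,np.round(r.x-x0,4),r.fun)
print(fit([s],[BOX[0]],[.5187,-.2097,.06]))
im=draw(s,rect(.174,.12,.006),q0); im=draw(s,BOX[:1],[.5187,-.2097,.06],im)
cv2.imwrite("pics/e.png",cv2.resize(im[135:240,170:310],(800,600),interpolation=2))
```

```text
[ 0.5226 -0.2102  0.0596  0.1794]
1.5 True [0.0045 0.0002 0.0203] -13.564586639404297
1.5 False [0.0044 0.0008] -13.523313522338867
1.0 True [ 0.0045 -0.0001  0.0201] -15.740907669067383
1.0 False [0.0043 0.0006] -15.648265838623047
0.7 True [ 0.0045 -0.0001  0.0185] -17.27127456665039
0.7 False [0.0043 0.0005] -17.14895248413086
(array([ 0.51721072, -0.18669435,  0.06616658]), np.float32(-11.436402))
```

View pics/e.png

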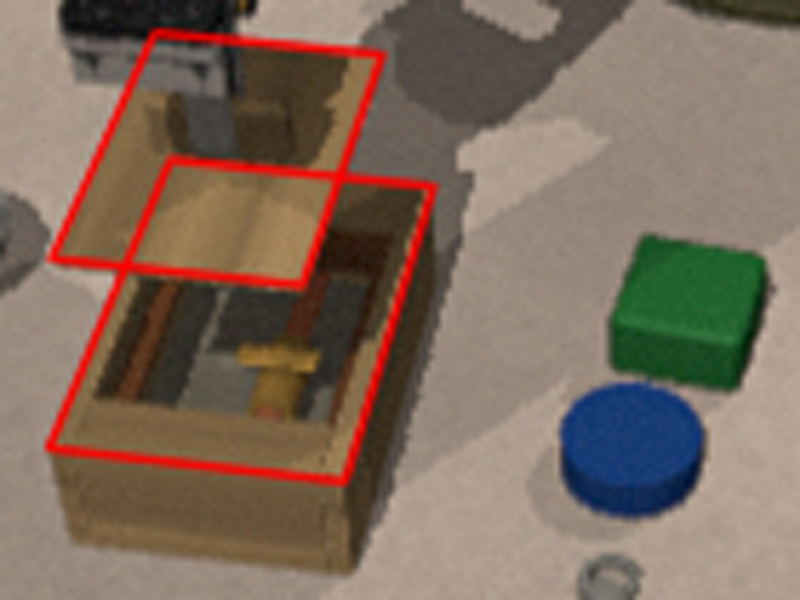

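```bash
cat >> h.py <<'E'
BX,BY,BW=.5187,-.2105,.060
def goal(ex,ez,th,d=0):
    "TCP for cover edge at box (ex,ez) m, tilt th, drawn back d along the cover"
    u=np.array([np.cos(th),np.sin(th)]); n=np.array([-u[1],u[0]])
    t=np.array([ex,ez])+(.087+d)*u+.0104*n
    rot=(R.from_euler("z",BW)*R.from_rotvec([0,-th,0])*R.from_euler("z",np.pi/2)*R.from_euler("x",np.pi))
    togo(BX+t[0]*np.cos(BW),BY+t[0]*np.sin(BW),t[1],rot.as_euler("xyz"))
def where():
    o=ctrl.get_obs(); A=R.from_euler("xyz",o["eef_rot"]).as_matrix()
    B=R.from_euler("z",-BW); p=B.apply(o["ee_pos"]-[BX,BY,0]); y=B.apply(A[:,1]); z=B.apply(-A[:,2])
    c=p-.0104*z; print("t",round(o["time_s"],2),"cover mm",np.round(c*1e3,1),"edge",np.round((c-.087*y)*1e3,1),"tilt",np.round(np.arctan2(y[2],y[0]),4),"yaw err",round(y[1],4),"roll",round(z[1],4),"F box",np.round(B.apply(o["force"]),1),"M",np.round(B.apply(o["moment"]),2),"grip",round(o["grip_width"],4))
E
python3 -c "
from h import *
goal(-.099,.085,.26,.05)"
```

```text
t 6.65 pos [ 0.5226 -0.2102  0.1904] rot [ 3.1415e+00 -2.0000e-04  1.6303e+00] F [-0.4 -0.1 -1.8] grip 0.0118 40.0
shift [-1.000e-03  5.370e-01  1.203e+00] turn [-2.599e-01 -1.000e-04 -5.000e-04]
```

Request:
move_arm(increments=[[0,0,0.27,0,0,0,0],[0,0,0.27,0,0,0,0],[0,0,0,0.4,0,0,0],[0,0,0,0.4,0,0,0],[0,0,0,0.4,0,0,0],[0,0,0,0,-0.065,0,0],[0,0,0,0,-0.065,0,0],[0,0,0,0,-0.065,0,0],[0,0,0,0,-0.065,0,0],[0,0,0,0,0,0,0],[0,0,0,0,0,0,0],[0,0,0,0,0,0,0]])

```text
time_s: 7.85
ee_pos: [0.5497, -0.2094, 0.1306]
eef_rot: [2.883, 0.0, 1.63]
force: [-1.0, -0.6, -1.5]
grip_width: 0.0118
grip_force: 40.0
```

Run:
```python
from h import *
where(); goal(-.099,.0525,.26,.05)
s=ctrl.camera("scene"); im=s["color"]
o=ctrl.get_obs(); A=R.from_euler("xyz",o["eef_rot"]).as_matrix()
L=rect(.174,.12,.006)[0]-[0,0,.0104]
X=o["ee_pos"]+L[:,:1]*A[:,1]+L[:,1:2]*A[:,0]-L[:,2:]*A[:,2]
cv2.polylines(im,[np.int32(proj(s,X)*16)],True,(0,0,255),1,cv2.LINE_AA,4)
im=draw(s,BOX,[BX,BY,BW],im)
cv2.imwrite("pics/f.png",cv2.resize(im[135:240,170:310],(800,600),interpolation=2))
```

```text
t 7.85 cover mm [ 33.7  -0.7 120.6] edge [-50.4  -0.6  98.3] tilt 0.259 yaw err -0.0011 roll 0.0005 F box [-1.  -0.5 -1.5] M [-0.08  0.14 -0.02] grip 0.0118
t 7.85 pos [ 0.5497 -0.2094  0.1306] rot [2.8826e+00 2.0000e-04 1.6297e+00] F [-1.  -0.6 -1.5] grip 0.0118 40.0
shift [ 0.015 -0.174  0.634] turn [-0.001   0.0005 -0.0011]
```

View pics/f.png

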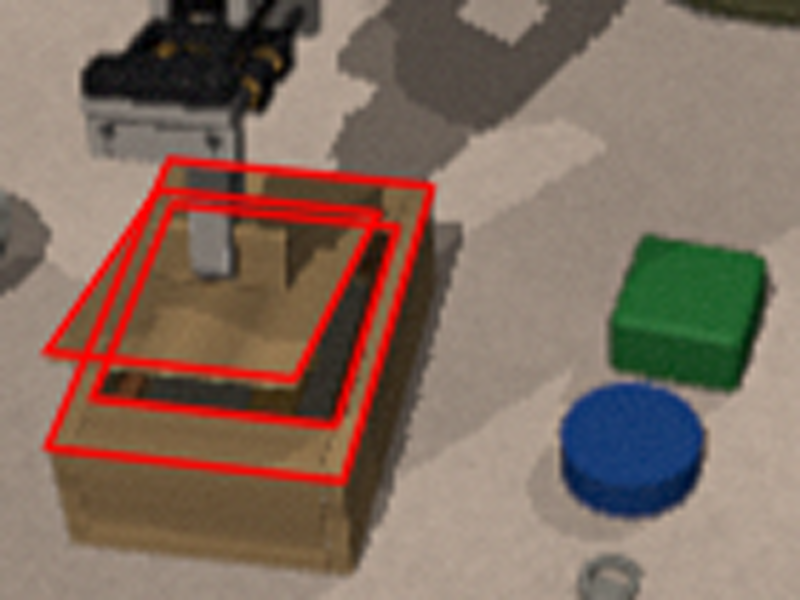

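Picture: the outlines predicted from the tool pose match the cover, whose near edge runs (45,352)-(297,380), and the opening. Lower next.

Request:
move_arm(increments=[[0,0,-0.04,0.16,0,0,0],[0,0.01,-0.045,0.16,0,0,0],[0,0,-0.045,0.16,0,0,0],[0,0,-0.045,0.15,0,0,0],[0,0,0,0,0,0,0],[0,0,0,0,0,0,0]])

```text
time_s: 8.5
ee_pos: [0.5488, -0.2092, 0.0976]
eef_rot: [2.882, -0.0, 1.629]
force: [0.1, 0.1, -2.0]
grip_width: 0.0117
grip_force: 40.0
```

```bash
python3 -c "
from h import *
where(); goal(-.099,.0525,.26,.0)"
```

```text
t 8.5 cover mm [32.8 -0.6 87.5] edge [-51.3  -0.4  65.2] tilt 0.2597 yaw err -0.002 roll 0.0003 F box [ 0.1  0.1 -2. ] M [-0.01  0.13  0.  ] grip 0.0117
t 8.5 pos [ 0.5488 -0.2092  0.0976] rot [ 2.8819e+00 -2.0000e-04  1.6288e+00] F [ 0.1  0.1 -2. ] grip 0.0117 40.0
shift [ 0.009 -0.988 -0.   ] turn [-0.0003  0.0003 -0.002 ]
```

Request:
move_arm(increments=[[0,0.01,-0.1,0,0,0,0],[0,0,-0.1,0,0,0,0],[0,0,-0.1,0,0,0,0],[0,0,-0.1,0,0,0,0],[0,0,-0.1,0,0,0,0],[0,0,-0.1,0,0,0,0],[0,0,-0.1,0,0,0,0],[0,0,-0.1,0,0,0,0],[0,0,-0.1,0,0,0,0],[0,0,-0.04,0,0,0,0],[0,0,0,0,0,0,0],[0,0,0,0,0,0,0]])

```text
time_s: 9.7
ee_pos: [0.5036, -0.2114, 0.0858]
eef_rot: [2.881, 0.0, 1.629]
force: [1.2, -0.4, -1.7]
grip_width: 0.0119
grip_force: 40.0
```

```bash
python3 -c "
from h import *
where(); goal(-.1,.0525,.26,.0)"
```

```text
t 9.7 cover mm [-12.5  -0.   75.7] edge [-96.5   0.1  53.4] tilt 0.2602 yaw err -0.0019 roll 0.0006 F box [ 1.2 -0.4 -1.7] M [-0.03  0.17  0.01] grip 0.0119
t 9.7 pos [ 0.5036 -0.2114  0.0858] rot [2.8814e+00 1.0000e-04 1.6288e+00] F [ 1.2 -0.4 -1.7] grip 0.0119 40.0
shift [ 0.    -0.071 -0.001] turn [ 0.0002  0.0006 -0.0019]
```

Request:
move_arm(increments=[[0,0,-0.02,0,0,0,0],[0,0,-0.02,0,0,0,0],[0,0,-0.02,0,0,0,0],[0,0,-0.01,0,0,0,0],[0,0,0,0,0,0,0]])

```text
time_s: 10.2
ee_pos: [0.5, -0.2116, 0.0848]
eef_rot: [2.882, -0.0, 1.629]
force: [0.4, 0.2, -1.4]
grip_width: 0.0118
grip_force: 40.0
```

Request:
move_arm(increments=[[0,0,-0.01,0,0,0,0],[0,0,0,0,0,0,0]])

```text
time_s: 10.4
ee_pos: [0.4996, -0.2116, 0.0846]
eef_rot: [2.882, -0.0, 1.629]
force: [0.3, -0.1, -1.9]
grip_width: 0.0115
grip_force: 40.0
```

Request:
move_arm(increments=[[0,0,-0.01,0,0,0,0],[0,0,0,0,0,0,0]])

```text
time_s: 10.6
ee_pos: [0.4991, -0.2116, 0.0845]
eef_rot: [2.882, -0.0, 1.629]
force: [-0.7, -0.3, -2.7]
grip_width: 0.012
grip_force: 40.0
```

Request:
move_arm(increments=[[0,0,-0.01,0,0,0,0],[0,0,0,0,0,0,0]])

```text
time_s: 10.8
ee_pos: [0.4986, -0.2116, 0.0844]
eef_rot: [2.882, -0.0, 1.629]
force: [-0.7, 0.0, -2.1]
grip_width: 0.012
grip_force: 40.0
```

```bash
python3 -c "
from h import *
where()"
```

```text
t 10.8 cover mm [-17.5   0.1  74.3] edge [-101.6    0.2   51.9] tilt 0.2599 yaw err -0.002 roll 0.0005 F box [-0.7  0.  -2.1] M [-0.03  0.11 -0.02] grip 0.012
```

Request:
move_arm(increments=[[0,0,-0.01,0,0,0,0],[0,0,0,0,0,0,0]])

```text
time_s: 11.0
ee_pos: [0.4982, -0.2117, 0.0843]
eef_rot: [2.881, 0.0, 1.629]
force: [0.6, -0.8, -1.1]
grip_width: 0.0118
grip_force: 40.0
```

Request:
move_arm(increments=[[0,0,-0.01,0,0,0,0],[0,0,0,0,0,0,0]])

```text
time_s: 11.2
ee_pos: [0.498, -0.2117, 0.0844]
eef_rot: [2.881, 0.0, 1.629]
force: [3.2, 1.7, -1.4]
grip_width: 0.0114
grip_force: 40.0
```

Request:
move_arm(increments=[[0,0,-0.01,0,0,0,0],[0,0,0,0,0,0,0]])

```text
time_s: 11.4
ee_pos: [0.4979, -0.2117, 0.0845]
eef_rot: [2.88, 0.0, 1.629]
force: [5.3, 2.1, -0.0]
grip_width: 0.0118
grip_force: 40.0
```

```bash
python3 -c "
from h import *
where()"
```

```text
t 11.4 cover mm [-18.2   0.   74.5] edge [-102.2    0.2   52. ] tilt 0.2617 yaw err -0.0019 roll 0.0009 F box [ 5.4  1.8 -0. ] M [ 0.47 -1.16  0.2 ] grip 0.0118
```

Wall contact was felt at an edge estimate of -102.2 mm, where the true value is -103, so the box estimate is good to about 1 mm. Back off 1.2 mm and rotate down about the edge.

Request:
move_arm(increments=[[0,0,0.024,0,0,0,0],[0,0,0.005,0.045,0.026,0,0],[0,0,0.005,0.045,0.026,0,0],[0,0,0.005,0.045,0.026,0,0],[0,0,0.005,0.045,0.026,0,0],[0,0,0.005,0.045,0.026,0,0],[0,0,0,0,0,0,0]])

```text
time_s: 12.1
ee_pos: [0.5021, -0.2113, 0.0731]
eef_rot: [3.013, -0.0, 1.629]
force: [-0.2, 0.8, -1.9]
grip_width: 0.0116
grip_force: 40.0
```

```bash
sed -i 's/^BX,BY,BW=.*/BX,BY,BW=.5195,-.2105,.060/' h.py; python3 -c "
from h import *
where();goal(-.1015,.052,0.06)"
```

```text
t 12.1 cover mm [-16.    0.2  62.8] edge [-102.3    0.4   51.7] tilt 0.1283 yaw err -0.0015 roll 0.0 F box [-0.2  0.8 -1.9] M [-0.04  0.02 -0.03] grip 0.0116
t 12.1 pos [ 0.5021 -0.2113  0.0731] rot [ 3.0133e+00 -2.0000e-04  1.6293e+00] F [-0.2  0.8 -1.9] grip 0.0116 40.0
shift [-0.005  0.027  0.115] turn [ 0.0683 -0.     -0.0015]
```

Request:
move_arm(increments=[[0,0,0.015,0,0,0,0],[0,0,0.008,0.04,0.024,0,0],[0,0,0.006,0.04,0.024,0,0],[0,0,0.005,0.04,0.02,0,0],[0,0,0,0,0,0,0]])

```text
time_s: 12.6
ee_pos: [0.5044, -0.2112, 0.0674]
eef_rot: [3.081, -0.0, 1.629]
force: [0.2, -0.5, -2.0]
grip_width: 0.0115
grip_force: 40.0
```

```bash
python3 -c "
from h import *
where();goal(-.1015,.0515,0.0)"
```

```text
t 12.6 cover mm [-14.4   0.2  57. ] edge [-101.3    0.4   51.8] tilt 0.0607 yaw err -0.0016 roll -0.0001 F box [ 0.1 -0.5 -2. ] M [-0.03 -0.03 -0.07] grip 0.0115
t 12.6 pos [ 0.5044 -0.2112  0.0674] rot [ 3.0809e+00 -2.0000e-04  1.6292e+00] F [ 0.2 -0.5 -2. ] grip 0.0115 40.0
shift [-0.005  0.005  0.111] turn [ 0.0607 -0.0001 -0.0016]
```

The far end is inside the opening without contact. Finish flattening.

Request:
move_arm(increments=[[0,0,0.003,0.037,0.02,0,0],[0,0,0.002,0.037,0.02,0,0],[0,0,0,0.037,0.02,0,0],[0,0,0,0,0,0,0],[0,0,0,0,0,0,0]])

```text
time_s: 13.1
ee_pos: [0.5047, -0.2112, 0.0621]
eef_rot: [3.14, -0.0, 1.629]
force: [0.1, -0.2, -2.4]
grip_width: 0.0117
grip_force: 40.0
```

```bash
python3 -c "
from h import *
where();goal(-.1015,.050,0.0)"
```

```text
t 13.1 cover mm [-14.8   0.2  51.7] edge [-101.8    0.3   51.6] tilt 0.002 yaw err -0.0019 roll -0.0001 F box [ 0.  -0.2 -2.4] M [-0.04 -0.09  0.03] grip 0.0117
t 13.1 pos [ 0.5047 -0.2112  0.0621] rot [ 3.1396e+00 -1.0000e-04  1.6289e+00] F [ 0.1 -0.2 -2.4] grip 0.0117 40.0
shift [-0.003  0.005  0.035] turn [ 0.002  -0.0001 -0.0019]
```

Request:
move_arm(increments=[[0,0,0,0.024,0.002,0,-0.002],[0,0,0,0,0,0,0]])

```text
time_s: 13.3
ee_pos: [0.5046, -0.2113, 0.061]
eef_rot: [-3.142, -0.0, 1.631]
force: [0.6, -0.0, -2.2]
grip_width: 0.0118
grip_force: 40.0
```

Request:
move_arm(increments=[[0,0,0.04,0,0,0,0],[0,0,0.04,0,0,0,0],[0,0,0.04,0,0,0,0],[0,0,0,0,0,0,0]])

```text
time_s: 13.7
ee_pos: [0.5109, -0.2109, 0.0611]
eef_rot: [3.141, 0.0, 1.631]
force: [0.6, 0.2, -2.1]
grip_width: 0.0117
grip_force: 40.0
```

```bash
python3 -c "
from h import *
where()"
```

```text
t 13.7 cover mm [-8.6  0.1 50.7] edge [-95.6   0.1  50.7] tilt 0.0002 yaw err 0.0001 roll 0.0001 F box [ 0.6  0.1 -2.1] M [ 0.01 -0.11 -0.  ] grip 0.0117
```

Flat, centred and free. Feel for the stop in 1 mm steps.

Request:
move_arm(increments=[[0,0,0.02,0,0,0,0],[0,0,0.02,0,0,0,0],[0,0,0,0,0,0,0]])

```text
time_s: 14.0
ee_pos: [0.5128, -0.2108, 0.0611]
eef_rot: [3.142, 0.0, 1.631]
force: [0.7, 0.4, -1.9]
grip_width: 0.0118
grip_force: 40.0
```

Request:
move_arm(increments=[[0,0,0.02,0,0,0,0],[0,0,0,0,0,0,0]])

```text
time_s: 14.2
ee_pos: [0.5137, -0.2108, 0.0611]
eef_rot: [3.142, 0.0, 1.631]
force: [0.3, -0.0, -1.9]
grip_width: 0.0116
grip_force: 40.0
```

Request:
move_arm(increments=[[0,0,0.02,0,0,0,0],[0,0,0,0,0,0,0]])

```text
time_s: 14.4
ee_pos: [0.5148, -0.2107, 0.0611]
eef_rot: [3.142, 0.0, 1.631]
force: [-0.1, -1.1, -2.3]
grip_width: 0.0119
grip_force: 40.0
```

```bash
python3 -c "
from h import *
where()"
```

```text
t 14.4 cover mm [-4.7  0.1 50.7] edge [-91.7   0.1  50.7] tilt 0.0 yaw err 0.0 roll 0.0 F box [-0.2 -1.  -2.3] M [-0.04 -0.09  0.02] grip 0.0119
```

Request:
move_arm(increments=[[0,0,0.02,0,0,0,0],[0,0,0,0,0,0,0]])

```text
time_s: 14.6
ee_pos: [0.5158, -0.2106, 0.0611]
eef_rot: [3.141, 0.0, 1.631]
force: [-0.1, 0.2, -2.6]
grip_width: 0.0115
grip_force: 40.0
```

Request:
move_arm(increments=[[0,0,0.02,0,0,0,0],[0,0,0,0,0,0,0]])

```text
time_s: 14.8
ee_pos: [0.5168, -0.2106, 0.0611]
eef_rot: [3.142, 0.0, 1.631]
force: [-0.4, -1.0, -2.6]
grip_width: 0.0118
grip_force: 40.0
```

Request:
move_arm(increments=[[0,0,0.02,0,0,0,0],[0,0,0,0,0,0,0]])

```text
time_s: 15.0
ee_pos: [0.5177, -0.2105, 0.0611]
eef_rot: [-3.141, 0.0, 1.631]
force: [-0.7, -0.9, -1.1]
grip_width: 0.0117
grip_force: 40.0
```

Request:
move_arm(increments=[[0,0,0.02,0,0,0,0],[0,0,0,0,0,0,0]])

```text
time_s: 15.2
ee_pos: [0.5184, -0.2105, 0.061]
eef_rot: [-3.141, -0.0, 1.631]
force: [-3.8, -0.2, -0.6]
grip_width: 0.0117
grip_force: 40.0
```

Request:
move_arm(increments=[[0,0,0.02,0,0,0,0],[0,0,0,0,0,0,0]])

```text
time_s: 15.4
ee_pos: [0.5191, -0.2104, 0.061]
eef_rot: [-3.14, -0.0, 1.631]
force: [-7.0, -0.1, 1.2]
grip_width: 0.0117
grip_force: 40.0
```

The stop is found, at about 3.3 N per commanded mm. Press on to about 11 N.

Request:
move_arm(increments=[[0,0,0.012,0,0,0,0],[0,0,0.012,0,0,0,0],[0,0,0,0,0,0,0],[0,0,0,0,0,0,0],[0,0,0,0,0,0,0]])

```text
time_s: 15.9
ee_pos: [0.5198, -0.2104, 0.061]
eef_rot: [-3.139, -0.0, 1.631]
force: [-10.6, -0.7, 2.8]
grip_width: 0.0113
grip_force: 40.0
```

```bash
python3 -c "
from h import *
where()"
```

```text
t 15.9 cover mm [ 0.3  0.1 50.6] edge [-86.7   0.1  50.8] tilt -0.0024 yaw err -0.0 roll -0.0004 F box [-10.6  -0.1   2.8] M [-0.11  1.79  0.02] grip 0.0113
```

Request:
move_arm(increments=[[0,0,0,0,0,0,0],[0,0,-0.025,0,0,0,0],[0,0,-0.025,0.01,0,0,0],[0,0,0,0,0,0,0],[0.4,0,0,0,0,0,0],[0.4,0,0,0,0,0,0],[0.4,0,0,0,0,0,0],[0.4,0,0,0,0,0,0],[0.4,0,0,0,0,0,0],[0.4,0,0,0,0,0,0],[0.4,0,0,0,0,0,0]])

```text
time_s: 17.0
ee_pos: [0.5184, -0.2105, 0.0606]
eef_rot: [3.141, 0.0, 1.631]
force: [-0.1, -0.0, -0.5]
grip_width: 0.0377
grip_force: 0.0
```

Request:
move_arm(increments=[[0.4,0,0,-0.2,0,0,0],[0.4,0,0,-0.5,0,0,0],[0.4,0,0,-0.8,0,0,0],[0.4,0,0,-0.8,0,0,0],[0.4,0,0,-0.8,0,0,0],[0.4,-0.8,0,0,0,0,0.07],[0.4,-0.8,0,0,0,0,0.07],[0.4,-0.8,0,0,0,0,0.07],[0.4,-0.8,0,0,0,0,0.07],[0.4,-0.8,0,0,0,0,0.07],[0.4,-0.8,0,0,0,0,0.07],[0.4,-0.8,0,0,0,0,0.07],[0.4,-0.8,0,0,0,0,0.07],[0.4,0,0,0,0,0,0],[0.4,0,0,0,0,0,0]])

```text
time_s: 18.5
ee_pos: [0.4598, -0.5214, 0.2158]
eef_rot: [-3.141, -0.0, 1.07]
force: [0.6, 0.2, 0.4]
grip_width: 0.0378
grip_force: 0.0
```

Run:
```python
from h import *
t=ctrl.camera("top"); s=ctrl.camera("scene")
RIB=rect(.012,.07,.088)
for pp in ([t],[s]): print(fit(pp,RIB,[BX,BY,BW]))
cv2.imwrite("pics/g.png",cv2.resize(np.hstack([t["color"][130:300,290:430],s["color"][120:290,160:300]]),None,fx=2.8,fy=2.8,interpolation=2))
```

```text
(array([ 0.50875602, -0.20223547,  0.01032324]), np.float32(-12.220256))
(array([ 5.29963656e-01, -1.96914054e-01, -4.04338449e-04]), np.float32(-10.331476))
```

View pics/g.png

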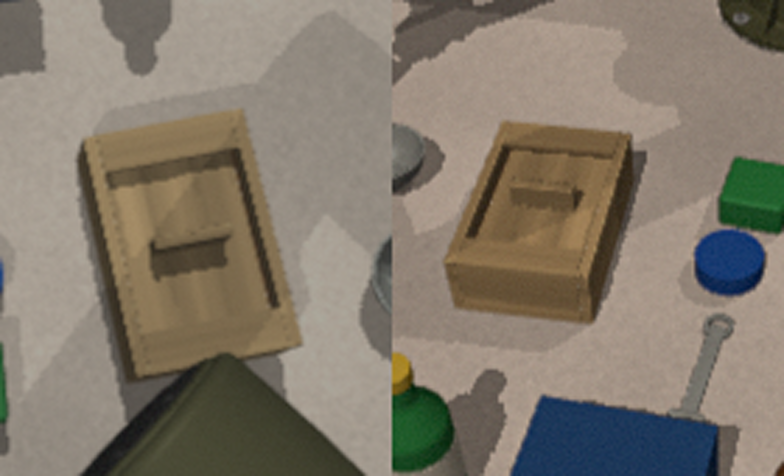

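The cover lies flat inside the opening, with its rib central at about (190,237) and both ends under their lips. The bystanders look untouched, so I'll hand in.

```bash
python3 -c "
from station import ctrl
print(ctrl.hand_in())"
```

```text
the job is handed in; nothing more can be done
None
```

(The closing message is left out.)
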